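# Zero the coffee grinder's dose dial and put its grounds bin home under the chute

### The job

Get the coffee grinder ready for the next brew. Its motor starts as soon as the bin is in, so first turn the dose dial on the sloping panel back to its zero stop; then take the loose grounds bin by its grip fin and put it into the grinder's bay, over the sill and under the chute, until it sits flat on the bay floor behind the sill with the fin pointing out. Leave the mug, the jar, the scoop and the lemon where they are.

Things in the scene. Friction and masses are not known exactly. Their poses are not given: they have to be found in the camera images.
- grinder: Coffee grinder, fixed, 222 x 128 x 335 mm: black base, steel motor column, black head overhanging the base to the front, clear bean hopper on top. Origin: on the worktop below the column's front face, on the middle line; x to its back, z up. The bay for the bin is the space on the base in front of the column. The head reaches 95 mm forward of the column; its underside is 125 mm above the worktop.
- bay_seat (a point): Middle of the bay floor, where the bin's origin belongs: 52 mm in front of the column, 22 mm above the worktop. x to the back, z up. The floor is 104 mm long from column to sill; the sill (7 mm long) crosses the open front, 6 mm higher than the floor. Side guides, 20 mm high, stand 83 mm apart and flare to 92 mm at their front ends, 90 mm from the column. The chute's end is 96 mm above this point.
- grounds_bin: Loose light-grey open-topped grounds bin, 98 mm long (x), 76 mm wide (y), 78 mm high, about 0.16 kg, with an upright black grip fin on its front (-x) wall. Origin: centre of its underside; x points from fin to back, z up. When home, its back wall is next to the column and the fin sticks out of the bay's front.
- bin_grip (a point): Middle of the bin's grip fin: 74 mm in front of the bin's origin and 52 mm above its underside. The fin is 10 mm thick (y), stands 38 mm out from the wall (x), and runs from 28 to 72 mm above the bin's underside. Axes as the bin.
- dose_dial (a joint): Angle of the dose dial in rad: 0 at the zero stop (pointer at the red mark at the lower left), growing clockwise as seen facing the panel, up to 4.4. It stays where it is left.
- dial_grip (a point): Point on the dial's axis, 22 mm above the panel, in the middle of its bar grip; turns with the dial. z points along the axis out of the panel (35 degrees from vertical, leaning to the front); x lies along the bar towards the pointer end (white line). The bar is 50 mm long, 13 mm wide, and reaches from 6 to 30 mm above the panel, over a flat skirt 54 mm across.
- blue_mug: White mug with blue flowers, 82 x 114 x 91 mm, a bystander. Origin: centre of its underside.
- scoop: Steel coffee scoop, 139 mm long, 24 mm high, a bystander. Origin: on its underside.
- spread_jar: Glass jar with black lid, 63 mm wide, 94 mm high, a bystander. Origin: centre of its underside.
- lemon: Lemon, 71 x 53 x 51 mm, a bystander. Origin: on its underside.

How it is judged:
By the outcome, as a careful person would: the job done as asked, in the order asked, and still so for the second after the job is handed in, with the robot touching nothing.
It also fails if it takes over 72 s, if anything falls off the work surface, if the arm or the gripper's body presses on something with over 40 N, if the wrist force passes 120 N, or if a joint passes its speed limit or range.

### The arm

A 6-joint arm with a two-finger parallel gripper is mounted at the origin on a cart in front of the work surface, level with it; the furniture and walls round the work are solid. World frame = base frame: x ahead of the robot, y to its left, z up, the work surface at z = 0. Lengths are in m, angles in rad, forces in N, time in s.
With the tool pointing down it reaches from about 0.425 to 0.95 m from the base axis. Payload 3.5 kg.
Tool frame: the origin (TCP) lies on the centre line of the jaws, within the pads' length; the fingertips stand 17 mm ahead of it and the grasp point (between the pads) lies 2 mm behind it (robot.tip_extent is the z of the fingertips in the tool frame, in m); z points along the fingers, y is the line along which they close (so a half turn about z gives the same grasp; the last joint's range is limited). The gripper opens to 85 mm and grips with 20 to 120 N. Pads are 22 mm wide; open, the fingers measure 114 mm over their backs; the gripper's body (76 mm by 85 mm) begins 54 mm behind the grasp point. The pads swing forward as they close: fully open they stand 13 mm farther back than shut.
Start: joints at [-1.458, 0.286, 1.577, -0, 1.279, -0.15], TCP at [0.175, -0.652, 0.248] pointing down, gripper open.
Joint ranges: [-2.77, 2.77], [-0.9, 2.22], [0.21, 2.48], [-1.53, 4.67], [0.24, 2.81], [-2.84, 2.84]. Speed limits (rad/s): [2.79, 2.79, 3.14, 3.14, 3.14, 3.14].

### API

Orientations are given as a unit quaternion [x, y, z, w].
In Python, from bench import robot gives the robot as it stands.
- The arm moves only by the tool servo_tool, never from a script. Its argument "moves" is a list of rows, each an object of numbers: "tx", "ty", "tz": the shift along the tool's x, y, z scaled (see below); "rx", "ry", "rz": the turn, a rotation vector about the tool's x, y, z scaled (see below); "claw": the opening, from -1 (shut) to 1 (fully open). In form: [{"tx": .., "ty": .., "tz": .., "rx": .., "ry": .., "rz": .., "claw": ..}, ...]. A call has 1 to 20 rows; each row shifts and turns the commanded pose from where the row before left it, along the tool's axes as they then stand; what a row does not reach is not made up. The controller multiplies each number of a shift by 0.25 m and each number of a turn by 45 degrees. A row lasts 1/12 s, in which the tool goes at most 41.7 mm and 7.16 degrees, less where a joint would pass 70% of its speed; a pose out of reach is approached as far as the arm can. A call with a number of a shift or a turn outside -1 to 1 is refused whole. A call with a gripper value outside its range is refused whole. The fingers move at their own pace and stop on an object; "newtons" is the grip in N (left out, the last holds). Time passes only in rows, so rows that do not move let the fingers close. It gives the time, the measured TCP pose, the force, the opening and the grip force at its end, in the units of the state.
- robot.state(): the state, without advancing time (a new reading comes with each control period).
- robot.snapshot(name): name is "side" or "top"; returns the picture (480x640x3 uint8, red, green, blue); there is no depth.
- robot.camera_info(name): a dict with "intrinsics" (3x3 intrinsics, pixels), "distortion" ([k1, k2, p1, p2, k3] as OpenCV has them; the pictures are not rectified), "R" (3x3) and "t" (3): a world point X has camera coordinates R X + t. Camera axes: x right, y down, z forward; pixel columns grow to the right and rows downward; lengths in m; the calibration is good to about 2 mm. A picture is of the moment at which its call begins. camera_info takes no time and is no camera call.
- robot.job_done(): hands the job in; it is judged then, once.
The state is a dict: "time_s": time; "joint_pos": joint angles; "qd": joint speeds; "joint_efforts": joint torques, N m; "position": TCP position; "tcp_rot": TCP orientation; "wrist_force": force on the tool from outside, world axes, zero at the start; "wrist_torque": the same for the moment, N m; "width": finger opening in m; "grasp_force": force on a finger pad.
Only numpy, scipy, OpenCV 4.12 (cv2) and the standard library are available. Lean on these libraries where they do the work, as an engineer would, in place of code of your own. Each camera call takes 0.05 s, during which the arm holds its last target. There are 200 camera calls.

## Working session

There is one attempt and no reset: what is moved stays moved. The work goes in short steps, Python scripts to look and compute and a tool call to move; the robot and the scene stay as the last step left them, time stands still between calls to the robot, and variables do not carry over. Pictures are saved under pics/ and viewed, at most 10 in all, crops included, and the job is handed in when it is done.

Besides the shell and the picture viewer there is one more tool, called after "Request:" by a JSON object that holds its "op" and its "data", one argument or row to a line. servo_tool: Moves the arm, as the interface text tells. Its arguments: {"type":"object","properties":{"moves":{"type":"array","items":{"type":"object","properties":{"tx":{"type":"number","minimum":-1,"maximum":1},"ty":{"type":"number","minimum":-1,"maximum":1},"tz":{"type":"number","minimum":-1,"maximum":1},"rx":{"type":"number","minimum":-1,"maximum":1},"ry":{"type":"number","minimum":-1,"maximum":1},"rz":{"type":"number","minimum":-1,"maximum":1},"claw":{"type":"number"}}}},"newtons":{"type":"number"}},"required":["moves"]}

```bash
mkdir -p pics; ls
python3 - <<'E'
from bench import robot
import cv2,numpy as np
for n in("side","top"):
    im=robot.snapshot(n); cv2.imwrite(f"pics/{n}0.png",im[:,:,::-1])
    c=robot.camera_info(n); print(n,np.round(c["intrinsics"],1).tolist(),c["distortion"],np.round(c["R"],3).tolist(),np.round(c["t"],3), "cam pos",-np.array(c["R"]).T@np.array(c["t"]))
print(robot.state(),robot.tip_extent)
E
```

```text
pics
side [[621.1, 0.0, 322.8], [0.0, 621.1, 236.5], [0.0, 0.0, 1.0]] [-0.18187835  0.          0.          0.          0.        ] [[-0.98, -0.198, 0.012], [-0.085, 0.366, -0.927], [0.179, -0.909, -0.376]] [0.478 0.313 0.912] cam pos [0.33190478 0.80867328 0.62730425]
top [[454.9, 0.0, 323.1], [0.0, 454.9, 237.9], [0.0, 0.0, 1.0]] [0.00949894 0.         0.         0.         0.        ] [[-0.006, -1.0, 0.009], [-0.988, 0.004, -0.152], [0.152, -0.01, -0.988]] [-0.295  0.555  0.974] cam pos [ 0.39874663 -0.28708742  1.04994161]
{'time_s': 0.1, 'joint_pos': array([-1.45800823e+00,  2.87131367e-01,  1.57808559e+00,  8.21770907e-06,
        1.27858316e+00, -1.49999979e-01]), 'qd': array([-0.00041085, -0.00093905, -0.00210642, -0.00014241,  0.00042968,
       -0.00129916]), 'joint_efforts': array([ 1.64702335e-03, -4.07293904e+01, -2.93697739e+01, -5.17254148e-05,
        3.43678003e-03,  4.82065332e-06]), 'position': array([ 0.17531224, -0.65124017,  0.24701948]), 'tcp_rot': array([ 9.91379767e-01,  1.31015035e-01,  2.44675021e-05, -1.10346946e-03]), 'wrist_force': array([-0.23134728, -0.08495008, -0.18812536]), 'wrist_torque': array([-0.01530054, -0.0040288 , -0.00720068]), 'grasp_force': 0.0, 'width': 0.08524578983848875} 0.017
```

View pics/side0.png

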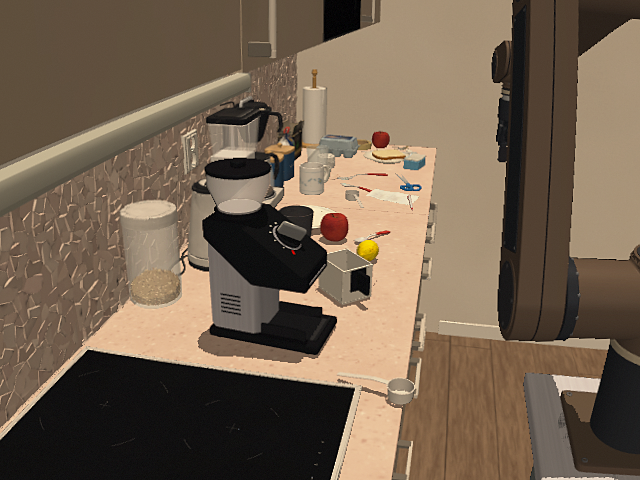

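View pics/top0.png

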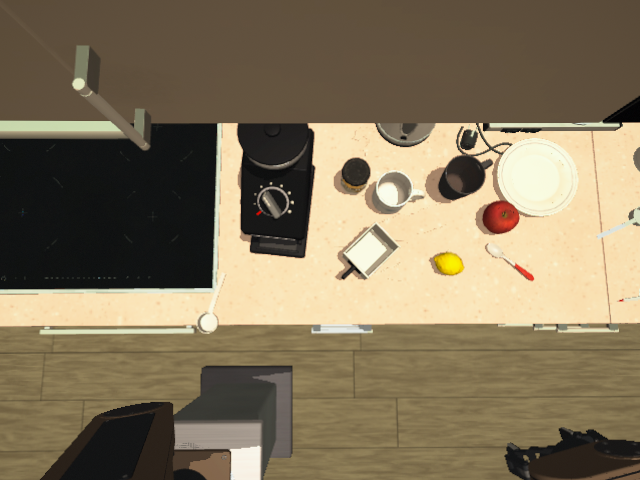

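The side view shows the grinder (210–335, 160–350), its dial at (290,235) and the bin at (345,278) with its fin at (360,282). The top view shows the dial at (270,203), the bin at (370,252) with its fin at (348,270), and the bay front at (278,247). I'll enlarge both views next.

Run:
```python
import cv2
a=cv2.imread("pics/top0.png")[150:290,225:415]; cv2.imwrite("pics/topc.png",cv2.resize(a,None,fx=4.2,fy=4.2,interpolation=cv2.INTER_CUBIC))
a=cv2.imread("pics/side0.png")[205:355,200:390]; cv2.imwrite("pics/sidec.png",cv2.resize(a,None,fx=4,fy=4,interpolation=cv2.INTER_CUBIC))
```

```text
(no output)
```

View pics/topc.png

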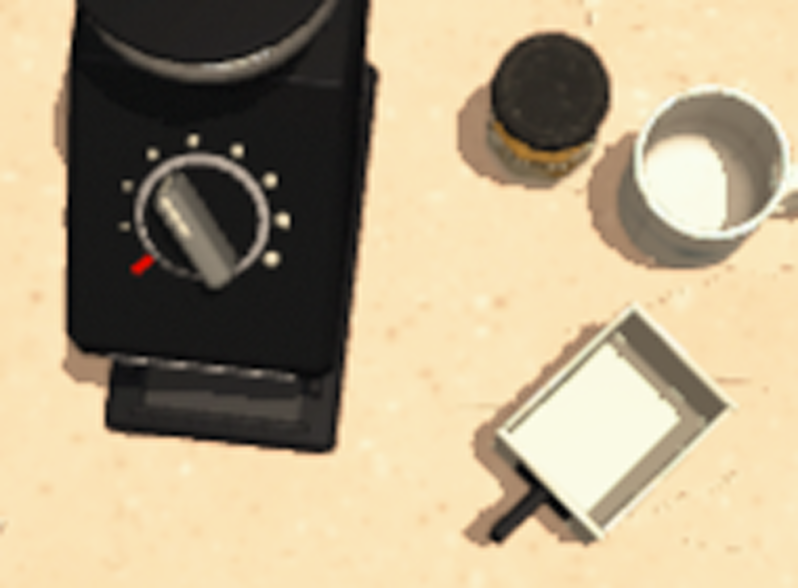

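View pics/sidec.png

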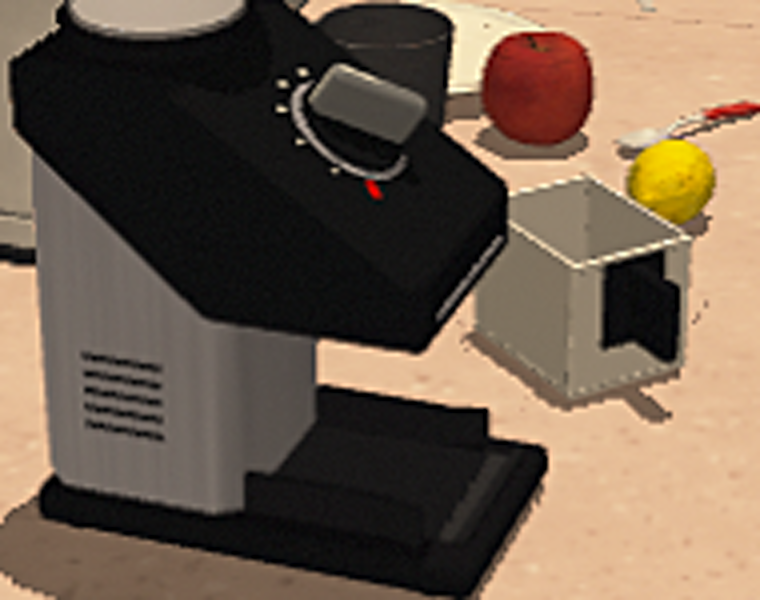

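The crops show the dial dots and the red mark clearly in both views. The pointer end of the bar (white line) points to the upper left, clockwise from the red mark. The bin's rim corners and the fin are visible in both too. I'll triangulate from these.

```bash
cat > h.py <<'E'
import numpy as np,cv2
from bench import robot
from scipy.spatial.transform import Rotation as Ro
C={n:robot.camera_info(n) for n in("side","top")}
def ray(n,p):
    c=C[n];K=np.array(c["intrinsics"]);R=np.array(c["R"]);t=np.array(c["t"])
    u=cv2.undistortPoints(np.array([[p]],float),K,np.array(c["distortion"]))[0,0]
    d=R.T@np.array([u[0],u[1],1]);return -R.T@t,d/np.linalg.norm(d)
def tri(ps,pt):
    (a,d),(b,e)=ray("side",ps),ray("top",pt)
    s=np.linalg.lstsq(np.stack([d,-e],1),b-a,rcond=None)[0]
    P,Q=a+s[0]*d,b+s[1]*e;return (P+Q)/2,np.linalg.norm(P-Q)
def plane(n,p,o,nn):
    a,d=ray(n,p);return a+d*(np.dot(np.subtract(o,a),nn)/np.dot(d,nn))
def proj(n,X):
    c=C[n];return cv2.projectPoints(np.array(X,float).reshape(-1,1,3),cv2.Rodrigues(np.array(c["R"]))[0],np.array(c["t"],float),np.array(c["intrinsics"]),np.array(c["distortion"]))[0][:,0]
T=lambda p:(p[0]/4.2+225-.4,p[1]/4.2+150-.4)
S=lambda p:(p[0]/4+200-.4,p[1]/4+205-.4)
E
python3 - <<'E'
from h import *
np.set_printoptions(precision=4,suppress=True)
print("bin rim");
B=[]
for s,t in[((572,265),(500,435)),((690,237),(598,540)),((584,178),(730,405)),((507,195),(632,308))]:
    P,g=tri(S(s),T(t));B.append(P);print(P,g)
B=np.array(B);print("centre",B.mean(0)); x=(B[2]+B[3]-B[0]-B[1])/2;y=(B[0]+B[3]-B[1]-B[2])/2
print("lens",np.linalg.norm(x),np.linalg.norm(y),"yaw x",np.degrees(np.arctan2(x[1],x[0])),"from y",np.degrees(np.arctan2(-y[0],y[1])))
print("fin tip top->z.072",plane("top",T((500,535)),[0,0,.072],[0,0,1]))
D=[]
for s,t in[((373,189),(145,265)),((335,170),(125,225)),((301,142),(127,185)),((281,109),(152,153)),((283,84),(193,140)),((303,71),(237,150))]:
    P,g=tri(S(s),T(t));D.append(P);print("dot",P,g)
D=np.array(D);m=D.mean(0);n=np.linalg.svd(D-m)[2][2];n*=np.sign(n[2]);print("normal",n,"tilt",np.degrees(np.arccos(n[2])),"yaw",np.degrees(np.arctan2(n[1],n[0])))
print("base front corners",tri(S((545,450)),T((333,450))), [plane("top",T(p),[0,0,.022],[0,0,1]) for p in((108,430),(333,450),(375,70))])
E
```

```text
bin rim
[ 0.515  -0.3409  0.0794] 0.00043908385427992083
[ 0.4604 -0.3901  0.079 ] 0.0009966601300959433
[ 0.5293 -0.4596  0.0775] 0.001348343775993537
[ 0.5712 -0.4099  0.0858] 0.016188789953161625
centre [ 0.519  -0.4001  0.0804]
lens 0.09337993420406623 0.06917905984617688 yaw x -47.926796215859895 from y -44.283003011315316
fin tip top->z.072 [ 0.4642 -0.3407  0.072 ]
dot [ 0.58   -0.1727  0.1875] 0.0026188312252090995
dot [ 0.5957 -0.1649  0.1986] 0.0036625995500940596
dot [ 0.6116 -0.1671  0.2096] 0.003622155543869367
dot [ 0.6239 -0.1794  0.2194] 0.0033193829625074453
dot [ 0.6284 -0.1981  0.2239] 0.0036578650351096237
dot [ 0.6242 -0.2176  0.2233] 0.0031607824333889194
normal [-0.5745  0.073   0.8153] tilt 35.38579724399122 yaw 172.75624387957518
base front corners (array([ 0.5133, -0.2536,  0.0185]), np.float64(0.0019951945673719017)) [array([ 0.5253, -0.132 ,  0.022 ]), array([ 0.5139, -0.2536,  0.022 ]), array([ 0.7269, -0.2769,  0.022 ])]
```

Run:
```python
from h import *
a=cv2.imread("pics/side0.png")[275:355,245:345]; b=cv2.imread("pics/top0.png")[228:260,245:315]
g=lambda a,f:cv2.resize((255*(a/255.)**.45).astype('uint8'),None,fx=f,fy=f,interpolation=cv2.INTER_CUBIC)
A=g(a,4.5);B=g(b,6)
c=np.zeros((600,640,3),'uint8');c[:360,:450]=A;c[380:380+192,:420]=B;cv2.imwrite("pics/bay.png",c)
```

```text
(no output)
```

View pics/bay.png

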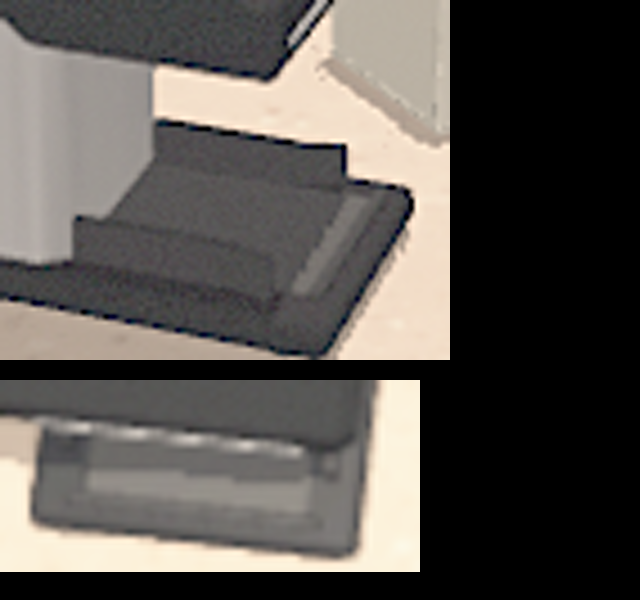

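The bay picture shows the column's front foot line (112,213)–(153,160), the far guide's top (155,122)–(345,146), and the sill strip (297,293)–(372,196). In the top part, the sill runs (85,490)–(310,515) and the base front (35,522)–(357,555).

Run:
```python
from h import *
np.set_printoptions(precision=4,suppress=True)
s=lambda p:(p[0]/4.5+245-.4,p[1]/4.5+275-.4); t=lambda p:(p[0]/6+245-.4,(p[1]-380)/6+228-.4)
th=np.radians(-5.8);ex=np.array([np.cos(th),np.sin(th),0]);ey=np.array([-ex[1],ex[0],0])
o=np.array([.62,-.205,0])
def show(l,cam,p,z):
    P=plane(cam,p,[0,0,z],[0,0,1]);print(l,P,"grinder-ish x,y",(P-o)@ex,(P-o)@ey)
for p in((112,213),(153,160)):show("col foot",'side',s(p),.022)
for p in((155,122),(345,146),(78,217),(275,262)):show("guide top",'side',s(p),.042)
for p in((297,293),(375,196),(345,196)):show("sill side",'side',s(p),.028)
for p in((85,490),(310,515)):show("sill front top",'top',t(p),.028)
for p in((85,468),(310,480)):show("sill back top",'top',t(p),.028)
for p in((35,522),(355,556)):show("base top",'top',t(p),.018)
show("base near front bottom",'side',s((322,357)),0)
show("head lower front",'side',s((268,78)),.125)
print("bin rim by plane",[plane("top",T(p),[0,0,.0785],[0,0,1]) for p in((500,435),(598,540),(730,405),(632,308))])
# dial
D=[]
n=np.array([-np.sin(np.radians(35))*ex[0],-np.sin(np.radians(35))*ex[1],np.cos(np.radians(35))])
for a,b in[((373,189),(145,265)),((335,170),(125,225)),((301,142),(127,185)),((281,109),(152,153)),((283,84),(193,140)),((303,71),(237,150))]:
    D.append(tri(S(a),T(b))[0])
m=np.mean(D,0)
u=np.cross(n,ey)*-1; u=np.cross(ey,n)  # in-panel
TP=[plane("top",T(b),m,n) for b in((145,265),(125,225),(127,185),(152,153),(193,140),(237,150),(270,180),(283,220),(271,258))]
# up direction on panel
up=ex-(ex@n)*n;up/=np.linalg.norm(up);right=-ey
q=np.array([[(P-m)@right,(P-m)@up] for P in TP])
A=np.c_[2*q[1:],np.ones(8)];c=np.linalg.lstsq(A,(q[1:]**2).sum(1),rcond=None)[0]
ctr=m+c[0]*right+c[1]*up;print("dial centre",ctr,"R",np.linalg.norm(q-c[:2],axis=1),"grinder",(ctr-o)@ex,(ctr-o)@ey)
ang=lambda v:np.degrees(np.arctan2(v[0],v[1]))
print("dot cw angles",[ang(v-c[:2]) for v in q])
for h,pts,cam,f in((.030,((165,185),(225,278)),'top',T),(.030,((333,70),(408,130)),'side',S)):
    e=[plane(cam,f(p),ctr+h*n,n)-ctr for p in pts]
    v=e[0]-e[1];print("bar",cam,ang((v@right,v@up)),np.linalg.norm(v),"mid",[(e[0]+e[1])@right/2,(e[0]+e[1])@up/2])
```

```text
col foot [ 0.6334 -0.2002  0.022 ] grinder-ish x,y 0.012848629600948472 0.006118982766058011
col foot [ 0.6285 -0.2499  0.022 ] grinder-ish x,y 0.012988532870326423 -0.04377408914989346
guide top [ 0.6269 -0.2487  0.042 ] grinder-ish x,y 0.011289817620663271 -0.04277377409874516
guide top [ 0.5404 -0.2457  0.042 ] grinder-ish x,y -0.07506979363093016 -0.0485384752903186
guide top [ 0.6363 -0.1605  0.042 ] grinder-ish x,y 0.011717868508499686 0.04596170578135805
guide top [ 0.5484 -0.1435  0.042 ] grinder-ish x,y -0.07742081880566137 0.053967429319549474
sill side [ 0.5395 -0.1444  0.028 ] grinder-ish x,y -0.08623302199184653 0.05213328817282296
sill side [ 0.5237 -0.2296  0.028 ] grinder-ish x,y -0.09329328508943117 -0.03417633281017266
sill side [ 0.5364 -0.2267  0.028 ] grinder-ish x,y -0.08099341327441294 -0.03008129206678023
sill front top [ 0.5383 -0.1517  0.028 ] grinder-ish x,y -0.0866949611762919 0.044768509044219716
sill front top [ 0.5284 -0.2366  0.028 ] grinder-ish x,y -0.08795079368138611 -0.04066432734567929
sill back top [ 0.5467 -0.1516  0.028 ] grinder-ish x,y -0.078
[... 690 characters left out ...]
 centre [ 0.6002 -0.2004  0.2043] R [0.037  0.036  0.0365 0.0366 0.0363 0.0361 0.0361 0.0366 0.0364] grinder -0.02016747798584627 0.0025899705764112235
dot cw angles [np.float64(-136.23473710372176), np.float64(-102.68297385460545), np.float64(-71.4853884218687), np.float64(-40.21663753678508), np.float64(-8.706202303904195), np.float64(23.262771437405327), np.float64(55.331156669256735), np.float64(86.99486880037823), np.float64(118.29641496744269)]
bar top -34.01182977022917 0.04962559031743063 mid [np.float64(0.0010874358519581634), np.float64(0.004526100906120152)]
bar side -1.0771026255874798 0.042360926857768266 mid [np.float64(-0.017817429545271803), np.float64(-0.004140273602622527)]
```

```bash
cat >> h.py <<'E'
np.set_printoptions(precision=4,suppress=True)
th=np.radians(-6.1);ex=np.array([np.cos(th),np.sin(th),0]);ey=np.array([-ex[1],ex[0],0])
SEAT=np.array([.581,-.1985,.022])
n=-np.sin(np.radians(35))*ex+np.array([0,0,np.cos(np.radians(35))]);up=ex*np.cos(np.radians(35))+np.array([0,0,np.sin(np.radians(35))]);right=-ey
DC=np.array([.6002,-.2004,.2043])
def dialR(cw):  # tool x along the bar pointer
    a=np.radians(cw);x=np.sin(a)*right+np.cos(a)*up;return np.stack([x,np.cross(-n,x),-n],1)
def finR(yaw,tilt):
    y,t=np.radians(yaw),np.radians(tilt);bx=np.array([np.cos(y),np.sin(y),0]);by=np.array([-bx[1],bx[0],0])
    z=np.sin(t)*bx-np.cos(t)*np.array([0,0,1.]);return np.stack([np.cross(by,z),by,z],1)
def plan(P,R):
    s=robot.state();R0=Ro.from_quat(s["tcp_rot"]).as_matrix()
    tr=R0.T@(np.array(P)-s["position"])/.25;r=Ro.from_matrix(R0.T@R).as_rotvec()/np.radians(45)
    print("t=",s["time_s"],"shift(total)",tr,"|rows>=%.1f"%(np.linalg.norm(tr)/.166),"turn(total)",r,"|rows>=%.1f"%(np.linalg.norm(r)/.159))
    print("shift in turned frame",R.T@(np.array(P)-s["position"])/.25)
E
python3 - <<'E'
from h import *
print(DC+n*.12); plan(DC+n*.12,dialR(-34))
E
```

```text
[ 0.5318 -0.1931  0.3026]
t= 0.1 shift(total) [ 1.853  -1.3998 -0.2186] |rows>=14.1 turn(total) [-0.3635  0.6901 -0.2773] |rows>=5.2
shift in turned frame [ 2.04   -1.0048  0.5194]
```

Request:
{"op": "servo_tool", "data": {
  "moves": [
    {"tx":0.103,"ty":-0.0778,"tz":-0.0121,"claw":1},
    {"tx":0.103,"ty":-0.0778,"tz":-0.0121},
    {"tx":0.103,"ty":-0.0778,"tz":-0.0121},
    {"tx":0.103,"ty":-0.0778,"tz":-0.0121},
    {"tx":0.103,"ty":-0.0778,"tz":-0.0121},
    {"tx":0.103,"ty":-0.0778,"tz":-0.0121},
    {"tx":0.103,"ty":-0.0778,"tz":-0.0121},
    {"tx":0.103,"ty":-0.0778,"tz":-0.0121},
    {"tx":0.103,"ty":-0.0778,"tz":-0.0121},
    {"tx":0.103,"ty":-0.0778,"tz":-0.0121},
    {"tx":0.103,"ty":-0.0778,"tz":-0.0121},
    {"tx":0.103,"ty":-0.0778,"tz":-0.0121},
    {"tx":0.103,"ty":-0.0778,"tz":-0.0121},
    {"tx":0.103,"ty":-0.0778,"tz":-0.0121},
    {"tx":0.103,"ty":-0.0778,"tz":-0.0121},
    {"tx":0.103,"ty":-0.0778,"tz":-0.0121},
    {"tx":0.103,"ty":-0.0778,"tz":-0.0121},
    {"tx":0.103,"ty":-0.0778,"tz":-0.0121}
  ]
}}

```text
invalid input at $.moves[0]: expected keys tx, ty, tz, rx, ry, rz, claw
```

Request:
{"op": "servo_tool", "data": {
  "moves": [
    {"rx":-0.0454,"ry":0.0863,"rz":-0.0347},
    {"rx":-0.0454,"ry":0.0863,"rz":-0.0347},
    {"rx":-0.0454,"ry":0.0863,"rz":-0.0347},
    {"rx":-0.0454,"ry":0.0863,"rz":-0.0347},
    {"rx":-0.0454,"ry":0.0863,"rz":-0.0347},
    {"rx":-0.0454,"ry":0.0863,"rz":-0.0347},
    {"rx":-0.0454,"ry":0.0863,"rz":-0.0347},
    {"rx":-0.0454,"ry":0.0863,"rz":-0.0347},
    {},
    {}
  ]
}}

```text
invalid input at $.moves[0]: expected keys tx, ty, tz, rx, ry, rz, claw
```

Run:
```python
from h import *
plan(DC+n*.027,dialR(-34));print(robot.state()["joint_pos"],robot.state()["position"])
a=robot.snapshot("side")[100:300,180:440,::-1];b=robot.snapshot("top")[120:300,200:420,::-1]
c=np.zeros((600,800,3),'uint8');c[:400,:520]=cv2.resize(a,None,fx=2,fy=2);b=cv2.resize(b,None,fx=1.25,fy=1.25);c[-b.shape[0]:,525:800]=b
cv2.imwrite("pics/d1.png",c)
```

```text
t= 0.1 shift(total) [ 2.0519 -1.3221  0.086 ] |rows>=14.7 turn(total) [-0.3635  0.6901 -0.2773] |rows>=5.2
shift in turned frame [ 2.04   -1.0048  0.8914]
[-1.458   0.2871  1.5781  0.      1.2786 -0.15  ] [ 0.1753 -0.6512  0.247 ]
```

View pics/d1.png

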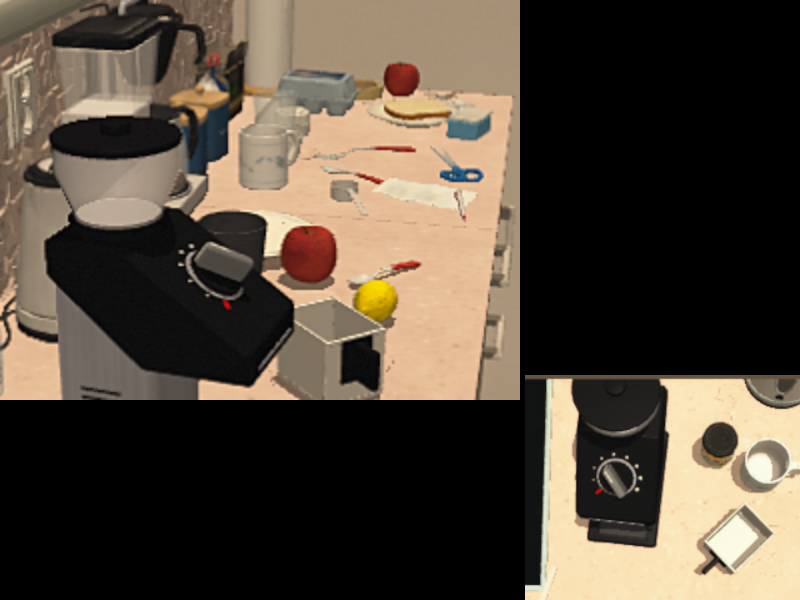

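The move was refused because every row needs all its keys. Nothing has moved, and the picture is unchanged. I'll resend it with complete rows and larger steps.

Request:
{"op": "servo_tool", "data": {
  "moves": [
    {"tx":0.116,"ty":-0.0875,"tz":-0.0137,"rx":0,"ry":0,"rz":0,"claw":1},
    {"tx":0.116,"ty":-0.0875,"tz":-0.0137,"rx":0,"ry":0,"rz":0,"claw":1},
    {"tx":0.116,"ty":-0.0875,"tz":-0.0137,"rx":0,"ry":0,"rz":0,"claw":1},
    {"tx":0.116,"ty":-0.0875,"tz":-0.0137,"rx":0,"ry":0,"rz":0,"claw":1},
    {"tx":0.116,"ty":-0.0875,"tz":-0.0137,"rx":0,"ry":0,"rz":0,"claw":1},
    {"tx":0.116,"ty":-0.0875,"tz":-0.0137,"rx":0,"ry":0,"rz":0,"claw":1},
    {"tx":0.116,"ty":-0.0875,"tz":-0.0137,"rx":0,"ry":0,"rz":0,"claw":1},
    {"tx":0.116,"ty":-0.0875,"tz":-0.0137,"rx":0,"ry":0,"rz":0,"claw":1},
    {"tx":0.116,"ty":-0.0875,"tz":-0.0137,"rx":0,"ry":0,"rz":0,"claw":1},
    {"tx":0.116,"ty":-0.0875,"tz":-0.0137,"rx":0,"ry":0,"rz":0,"claw":1},
    {"tx":0.116,"ty":-0.0875,"tz":-0.0137,"rx":0,"ry":0,"rz":0,"claw":1},
    {"tx":0.116,"ty":-0.0875,"tz":-0.0137,"rx":0,"ry":0,"rz":0,"claw":1},
    {"tx":0.116,"ty":-0.0875,"tz":-0.0137,"rx":0,"ry":0,"rz":0,"claw":1},
    {"tx":0.116,"ty":-0.0875,"tz":-0.0137,"rx":0,"ry":0,"rz":0,"claw":1},
    {"tx":0.116,"ty":-0.0875,"tz":-0.0137,"rx":0,"ry":0,"rz":0,"claw":1},
    {"tx":0.116,"ty":-0.0875,"tz":-0.0137,"rx":0,"ry":0,"rz":0,"claw":1}
  ]
}}

```text
time_s: 1.53
position: [0.5332, -0.1916, 0.3032]
tcp_rot: [0.991, 0.131, 0.0, 0.0]
wrist_force: [0.7, -0.4, 0.3]
width: 0.0853
grasp_force: 0.0
```

Request:
{"op": "servo_tool", "data": {
  "moves": [
    {"tx":0,"ty":0,"tz":0,"rx":-0.0606,"ry":0.115,"rz":-0.0462,"claw":1},
    {"tx":0,"ty":0,"tz":0,"rx":-0.0606,"ry":0.115,"rz":-0.0462,"claw":1},
    {"tx":0,"ty":0,"tz":0,"rx":-0.0606,"ry":0.115,"rz":-0.0462,"claw":1},
    {"tx":0,"ty":0,"tz":0,"rx":-0.0606,"ry":0.115,"rz":-0.0462,"claw":1},
    {"tx":0,"ty":0,"tz":0,"rx":-0.0606,"ry":0.115,"rz":-0.0462,"claw":1},
    {"tx":0,"ty":0,"tz":0,"rx":-0.0606,"ry":0.115,"rz":-0.0462,"claw":1},
    {"tx":0,"ty":0,"tz":0,"rx":0,"ry":0,"rz":0,"claw":1},
    {"tx":0,"ty":0,"tz":0,"rx":0,"ry":0,"rz":0,"claw":1}
  ]
}}

```text
time_s: 2.2
position: [0.5315, -0.1932, 0.3023]
tcp_rot: [0.926, 0.229, 0.281, 0.103]
wrist_force: [0.7, 0.4, -0.1]
width: 0.0856
grasp_force: 0.0
```

Run:
```python
from h import *
plan(DC+n*.027,dialR(-34));print(robot.state()["joint_pos"],robot.state()["position"])
```

```text
t= 2.2 shift(total) [0.0026 0.0004 0.3714] |rows>=2.2 turn(total) [ 0.0002  0.0043 -0.0015] |rows>=0.0
shift in turned frame [0.0014 0.0005 0.3714]
[-0.6529 -0.2742  2.1173  0.4212  0.8066  0.2152] [ 0.5315 -0.1932  0.3023]
```

Request:
{"op": "servo_tool", "data": {
  "moves": [
    {"tx":0,"ty":0,"tz":0.062,"rx":0,"ry":0,"rz":0,"claw":1},
    {"tx":0,"ty":0,"tz":0.062,"rx":0,"ry":0,"rz":0,"claw":1},
    {"tx":0,"ty":0,"tz":0.062,"rx":0,"ry":0,"rz":0,"claw":1},
    {"tx":0,"ty":0,"tz":0.062,"rx":0,"ry":0,"rz":0,"claw":1},
    {"tx":0,"ty":0,"tz":0.062,"rx":0,"ry":0,"rz":0,"claw":1},
    {"tx":0,"ty":0,"tz":0.06,"rx":0,"ry":0,"rz":0,"claw":1},
    {"tx":0,"ty":0,"tz":0,"rx":0,"ry":0,"rz":0,"claw":0},
    {"tx":0,"ty":0,"tz":0,"rx":0,"ry":0,"rz":0,"claw":-0.4},
    {"tx":0,"ty":0,"tz":0,"rx":0,"ry":0,"rz":0,"claw":-0.4},
    {"tx":0,"ty":0,"tz":0,"rx":0,"ry":0,"rz":0,"claw":-0.4},
    {"tx":0,"ty":0,"tz":0,"rx":0,"ry":0,"rz":0,"claw":-0.4}
  ],
  "newtons": 30
}}

```text
time_s: 3.12
position: [0.5856, -0.1994, 0.2288]
tcp_rot: [0.925, 0.23, 0.283, 0.105]
wrist_force: [-0.6, 0.4, -0.5]
width: 0.0263
grasp_force: 0.0
```

Run:
```python
from h import *
plan(DC+n*.027,dialR(-34))
a=robot.snapshot("side")[170:290,220:380,::-1];b=robot.snapshot("top")[150:260,220:340,::-1]
c=np.zeros((600,800,3),'uint8');c[:360,:480]=cv2.resize(a,None,fx=3,fy=3);c[-286:,488:]=cv2.resize(b,(312,286))
cv2.imwrite("pics/d2.png",c)
```

```text
t= 3.1167 shift(total) [-0.0057 -0.0064  0.0059] |rows>=0.1 turn(total) [ 0.0043 -0.0002  0.002 ] |rows>=0.0
shift in turned frame [-0.0057 -0.0064  0.0059]
```

View pics/d2.png

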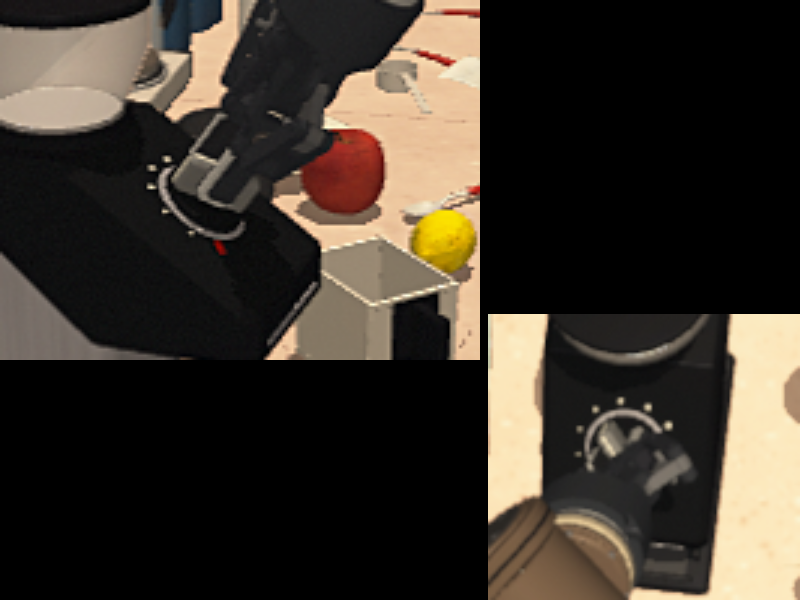

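The fingers straddle the dial's bar, at about (215,175) in the side part, and are partly closed. I'll close on it.

Request:
{"op": "servo_tool", "data": {
  "moves": [
    {"tx":0,"ty":0,"tz":0,"rx":0,"ry":0,"rz":0,"claw":-0.5},
    {"tx":0,"ty":0,"tz":0,"rx":0,"ry":0,"rz":0,"claw":-0.6},
    {"tx":0,"ty":0,"tz":0,"rx":0,"ry":0,"rz":0,"claw":-0.7},
    {"tx":0,"ty":0,"tz":0,"rx":0,"ry":0,"rz":0,"claw":-0.8},
    {"tx":0,"ty":0,"tz":0,"rx":0,"ry":0,"rz":0,"claw":-0.9},
    {"tx":0,"ty":0,"tz":0,"rx":0,"ry":0,"rz":0,"claw":-1},
    {"tx":0,"ty":0,"tz":0,"rx":0,"ry":0,"rz":0,"claw":-1},
    {"tx":0,"ty":0,"tz":0,"rx":0,"ry":0,"rz":0,"claw":-1}
  ]
}}

```text
time_s: 3.88
position: [0.5843, -0.1971, 0.2265]
tcp_rot: [0.926, 0.231, 0.281, 0.101]
wrist_force: [-5.8, 5.4, 3.9]
width: 0.0122
grasp_force: 31.7
```

Run:
```python
from h import *
plan(DC+n*.027,dialR(-34));s=robot.state();R=Ro.from_quat(s["tcp_rot"]).as_matrix()
print("force/torque in tool",R.T@s["wrist_force"],R.T@s["wrist_torque"])
```

```text
t= 3.8833 shift(total) [-0.002   0.0063  0.0019] |rows>=0.0 turn(total) [-0.0055  0.0017  0.0017] |rows>=0.0
shift in turned frame [-0.002   0.0062  0.0019]
force/torque in tool [ 0.1894 -5.6077 -6.8308] [ 1.0726 -0.252   0.049 ]
```

Request:
{"op": "servo_tool", "data": {
  "moves": [
    {"tx":0,"ty":-0.006,"tz":-0.004,"rx":0,"ry":0,"rz":-0.05,"claw":-1},
    {"tx":0,"ty":0,"tz":0,"rx":0,"ry":0,"rz":-0.1,"claw":-1},
    {"tx":0,"ty":0,"tz":0,"rx":0,"ry":0,"rz":-0.1,"claw":-1},
    {"tx":0,"ty":0,"tz":0,"rx":0,"ry":0,"rz":-0.1,"claw":-1},
    {"tx":0,"ty":0,"tz":0,"rx":0,"ry":0,"rz":-0.1,"claw":-1},
    {"tx":0,"ty":0,"tz":0,"rx":0,"ry":0,"rz":-0.1,"claw":-1},
    {"tx":0,"ty":0,"tz":0,"rx":0,"ry":0,"rz":-0.1,"claw":-1},
    {"tx":0,"ty":0,"tz":0,"rx":0,"ry":0,"rz":-0.1,"claw":-1},
    {"tx":0,"ty":0,"tz":0,"rx":0,"ry":0,"rz":-0.1,"claw":-1},
    {"tx":0,"ty":0,"tz":0,"rx":0,"ry":0,"rz":-0.1,"claw":-1},
    {"tx":0,"ty":0,"tz":0,"rx":0,"ry":0,"rz":-0.1,"claw":-1},
    {"tx":0,"ty":0,"tz":0,"rx":0,"ry":0,"rz":-0.1,"claw":-1},
    {"tx":0,"ty":0,"tz":0,"rx":0,"ry":0,"rz":-0.1,"claw":-1},
    {"tx":0,"ty":0,"tz":0,"rx":0,"ry":0,"rz":-0.1,"claw":-1},
    {"tx":0,"ty":0,"tz":0,"rx":0,"ry":0,"rz":-0.1,"claw":-1},
    {"tx":0,"ty":0,"tz":0,"rx":0,"ry":0,"rz":-0.1,"claw":-1},
    {"tx":0,"ty":0,"tz":0,"rx":0,"ry":0,"rz":-0.1,"claw":-1},
    {"tx":0,"ty":0,"tz":0,"rx":0,"ry":0,"rz":-0.1,"claw":-1},
    {"tx":0,"ty":0,"tz":0,"rx":0,"ry":0,"rz":-0.1,"claw":-1}
  ]
}}

```text
time_s: 5.47
position: [0.5815, -0.1958, 0.2245]
tcp_rot: [0.537, 0.79, 0.141, 0.261]
wrist_force: [-11.2, 2.7, 1.1]
width: 0.0123
grasp_force: 33.0
```

Run:
```python
from h import *
plan(DC+n*.027,dialR(-134.3));s=robot.state();R=Ro.from_quat(s["tcp_rot"]).as_matrix()
print("force/torque in tool",R.T@s["wrist_force"],R.T@s["wrist_torque"])
```

```text
t= 5.4667 shift(total) [-0.0166  0.0098  0.0018] |rows>=0.1 turn(total) [-0.007  -0.0097 -0.3715] |rows>=2.3
shift in turned frame [-0.0187  0.0046  0.002 ]
force/torque in tool [ 5.4119 -7.0448 -7.3832] [1.4982 0.8513 0.1244]
```

Request:
{"op": "servo_tool", "data": {
  "moves": [
    {"tx":0,"ty":0,"tz":0,"rx":0,"ry":0,"rz":-0.05,"claw":-1},
    {"tx":0,"ty":0,"tz":0,"rx":0,"ry":0,"rz":-0.05,"claw":-1},
    {"tx":0,"ty":0,"tz":0,"rx":0,"ry":0,"rz":-0.05,"claw":-1},
    {"tx":0,"ty":0,"tz":0,"rx":0,"ry":0,"rz":-0.05,"claw":-1},
    {"tx":0,"ty":0,"tz":0,"rx":0,"ry":0,"rz":-0.05,"claw":-1},
    {"tx":0,"ty":0,"tz":0,"rx":0,"ry":0,"rz":-0.05,"claw":-1},
    {"tx":0,"ty":0,"tz":0,"rx":0,"ry":0,"rz":0,"claw":-1}
  ]
}}

```text
time_s: 6.05
position: [0.581, -0.1962, 0.2242]
tcp_rot: [0.442, 0.847, 0.109, 0.275]
wrist_force: [-13.1, 1.5, 1.7]
width: 0.0122
grasp_force: 33.1
```

```bash
cat > st.py <<'E'
from h import *
plan(DC+n*.027,dialR(-134.3));s=robot.state();R=Ro.from_quat(s["tcp_rot"]).as_matrix()
print("force/torque in tool",R.T@s["wrist_force"],R.T@s["wrist_torque"],"q",s["joint_pos"],"eff6",s["joint_efforts"][5])
E
python3 st.py
```

```text
t= 6.05 shift(total) [-0.0186  0.0082  0.0019] |rows>=0.1 turn(total) [-0.0072 -0.0106 -0.0737] |rows>=0.5
shift in turned frame [-0.019   0.0071  0.0021]
force/torque in tool [ 6.5647 -7.4125 -8.8657] [1.4425 1.2397 0.0111] q [-0.5946 -0.0718  2.0902  0.4687  0.633  -1.5159] eff6 -0.1195808406919241
```

Request:
{"op": "servo_tool", "data": {
  "moves": [
    {"tx":0,"ty":0,"tz":0,"rx":0,"ry":0,"rz":-0.04,"claw":-1},
    {"tx":0,"ty":0,"tz":0,"rx":0,"ry":0,"rz":-0.04,"claw":-1},
    {"tx":0,"ty":0,"tz":0,"rx":0,"ry":0,"rz":0,"claw":-1}
  ]
}}

```text
time_s: 6.3
position: [0.5809, -0.1963, 0.2241]
tcp_rot: [0.415, 0.86, 0.101, 0.278]
wrist_force: [-15.0, 2.0, 1.8]
width: 0.0117
grasp_force: 33.2
```

```bash
python3 st.py
```

```text
t= 6.3 shift(total) [-0.0191  0.0077  0.0018] |rows>=0.1 turn(total) [-0.0073 -0.0109  0.006 ] |rows>=0.1
shift in turned frame [-0.0191  0.0077  0.002 ]
force/torque in tool [  8.3597  -7.8176 -10.0139] [ 1.5428  1.349  -0.0009] q [-0.5948 -0.0718  2.0903  0.4684  0.633  -1.5785] eff6 -0.0880329217761755
```

Request:
{"op": "servo_tool", "data": {
  "moves": [
    {"tx":-0.008,"ty":0,"tz":0,"rx":0,"ry":0,"rz":-0.04,"claw":-1},
    {"tx":0,"ty":0,"tz":0,"rx":0,"ry":0,"rz":-0.04,"claw":-1},
    {"tx":0,"ty":0,"tz":0,"rx":0,"ry":0,"rz":0,"claw":-1}
  ]
}}

```text
time_s: 6.55
position: [0.5811, -0.1965, 0.2242]
tcp_rot: [0.389, 0.873, 0.094, 0.279]
wrist_force: [-20.2, 4.9, 4.6]
width: 0.0126
grasp_force: 43.6
```

```bash
python3 st.py
```

```text
t= 6.55 shift(total) [-0.0184  0.0067  0.0013] |rows>=0.1 turn(total) [-0.0055 -0.0173  0.0798] |rows>=0.5
shift in turned frame [-0.0179  0.0078  0.0016]
force/torque in tool [ 12.5937  -7.6168 -15.3519] [1.4125 2.0856 0.7425] q [-0.5963 -0.0698  2.0877  0.4706  0.6391 -1.6393] eff6 -0.8632785826921463
```

Request:
{"op": "servo_tool", "data": {
  "moves": [
    {"tx":0.012,"ty":0,"tz":0,"rx":0,"ry":0,"rz":-0.04,"claw":-1},
    {"tx":0,"ty":0,"tz":0,"rx":0,"ry":0,"rz":-0.02,"claw":-1},
    {"tx":0,"ty":0,"tz":0,"rx":0,"ry":0,"rz":0,"claw":-1}
  ]
}}

```text
time_s: 6.8
position: [0.5809, -0.1964, 0.2241]
tcp_rot: [0.371, 0.88, 0.087, 0.285]
wrist_force: [-12.5, -1.1, 1.6]
width: 0.0123
grasp_force: 56.8
```

```bash
python3 st.py
```

```text
t= 6.8 shift(total) [-0.0195  0.0059  0.0019] |rows>=0.1 turn(total) [-0.0043 -0.0072  0.1337] |rows>=0.8
shift in turned frame [-0.0187  0.0079  0.0021]
force/torque in tool [ 5.5479 -7.6918 -8.3078] [1.4144 1.148  1.247 ] q [-0.5953 -0.0729  2.0922  0.4727  0.6295 -1.6829] eff6 -1.3342252001166344
```

Request:
{"op": "servo_tool", "data": {
  "moves": [
    {"tx":0,"ty":0,"tz":0,"rx":0,"ry":0,"rz":0,"claw":-0.2},
    {"tx":0,"ty":0,"tz":0,"rx":0,"ry":0,"rz":0,"claw":0.2},
    {"tx":0,"ty":0,"tz":0,"rx":0,"ry":0,"rz":0,"claw":0.2},
    {"tx":0,"ty":0,"tz":0,"rx":0,"ry":0,"rz":0,"claw":0.2},
    {"tx":0,"ty":0,"tz":-0.06,"rx":0,"ry":0,"rz":0,"claw":0.2},
    {"tx":0,"ty":0,"tz":-0.12,"rx":0,"ry":0,"rz":0,"claw":0.2},
    {"tx":0,"ty":0,"tz":-0.15,"rx":0,"ry":0,"rz":0,"claw":0.2},
    {"tx":0,"ty":0,"tz":-0.15,"rx":0,"ry":0,"rz":0,"claw":0.2},
    {"tx":0,"ty":0,"tz":0,"rx":0,"ry":0,"rz":0,"claw":0.2}
  ]
}}

```text
time_s: 7.55
position: [0.5156, -0.1906, 0.3352]
tcp_rot: [0.367, 0.878, 0.083, 0.296]
wrist_force: [1.1, -0.4, 1.3]
width: 0.0513
grasp_force: 0.0
```

Run:
```python
from h import *
# pregrasp for bin: fin axis, tilt 35, 90 mm back along tool z
for yaw in(-46,):
    R=finR(yaw,38);y=np.radians(yaw);bo=np.array([.5215,-.400,0]);g=bo-.074*np.array([np.cos(y),np.sin(y),0])+[0,0,.052]
    P=g-R[:,2]*.10;print("grip",g,"pre",P);plan(P,R)
print(robot.state()["joint_pos"])
a=robot.snapshot("side")[205:275,250:340,::-1];b=robot.snapshot("top")[150:260,220:340,::-1]
c=np.zeros((560,800,3),'uint8');c[:350,:450]=cv2.resize(a,(450,350));c[-330:,440:]=cv2.resize(b,(360,330))
cv2.imwrite("pics/d3.png",c)
```

```text
grip [ 0.4701 -0.3468  0.052 ] pre [ 0.4273 -0.3025  0.1308]
t= 7.55 shift(total) [ 0.2613 -0.8275  0.4902] |rows>=6.0 turn(total) [ 0.4705 -0.2134 -0.1464] |rows>=3.4
shift in turned frame [ 0.4431 -0.5648  0.6914]
[-0.6723 -0.3472  2.1167  0.4136  0.8653 -1.6411]
```

View pics/d3.png

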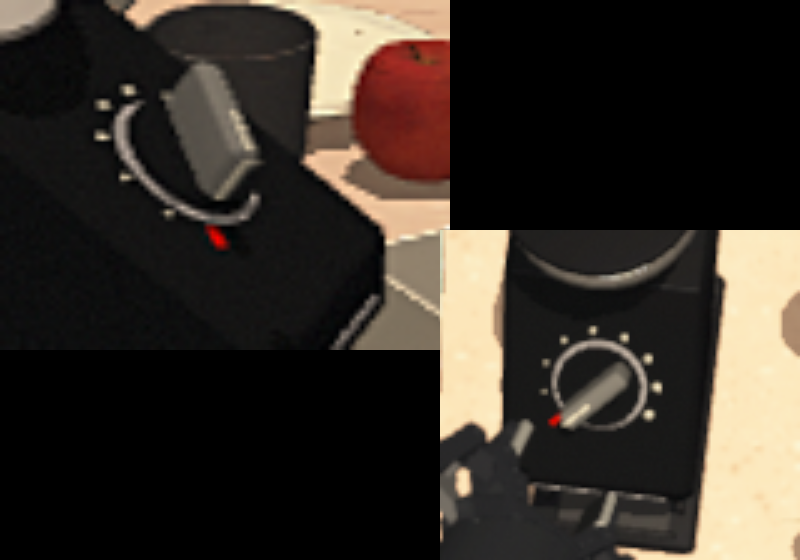

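The dial pointer (white end, (570,425)) now sits at the red mark (556,420). The bin is next.

```bash
cat >> h.py <<'E'
def fin(bo,yaw,tilt=35,back=.006):
    y=np.radians(yaw);b=np.array([np.cos(y),np.sin(y),0]);R=finR(yaw,tilt)
    return np.array(bo)-(.074+back)*b+[0,0,.054]+R[:,2]*.002,R
E
python3 - <<'E'
from h import *
P,R=fin([.5215,-.400,0],-46);print(P);plan(P-R[:,2]*.08,R)
E
```

```text
[ 0.4667 -0.3433  0.0524]
t= 7.65 shift(total) [ 0.2256 -0.8422  0.5349] |rows>=6.2 turn(total) [ 0.4719 -0.1594 -0.1347] |rows>=3.2
shift in turned frame [ 0.3833 -0.5661  0.7608]
```

Request:
{"op": "servo_tool", "data": {
  "moves": [
    {"tx":0,"ty":0,"tz":0,"rx":0.118,"ry":-0.04,"rz":-0.0337,"claw":0.4},
    {"tx":0,"ty":0,"tz":0,"rx":0.118,"ry":-0.04,"rz":-0.0337,"claw":0.4},
    {"tx":0,"ty":0,"tz":0,"rx":0.118,"ry":-0.04,"rz":-0.0337,"claw":0.4},
    {"tx":0,"ty":0,"tz":0,"rx":0.118,"ry":-0.04,"rz":-0.0337,"claw":0.4},
    {"tx":0.048,"ty":-0.071,"tz":0.095,"rx":0,"ry":0,"rz":0,"claw":0.4},
    {"tx":0.048,"ty":-0.071,"tz":0.095,"rx":0,"ry":0,"rz":0,"claw":0.4},
    {"tx":0.048,"ty":-0.071,"tz":0.095,"rx":0,"ry":0,"rz":0,"claw":0.4},
    {"tx":0.048,"ty":-0.071,"tz":0.095,"rx":0,"ry":0,"rz":0,"claw":0.4},
    {"tx":0.048,"ty":-0.071,"tz":0.095,"rx":0,"ry":0,"rz":0,"claw":0.4},
    {"tx":0.048,"ty":-0.071,"tz":0.095,"rx":0,"ry":0,"rz":0,"claw":0.4},
    {"tx":0.048,"ty":-0.071,"tz":0.095,"rx":0,"ry":0,"rz":0,"claw":0.4},
    {"tx":0.048,"ty":-0.071,"tz":0.095,"rx":0,"ry":0,"rz":0,"claw":0.4},
    {"tx":0,"ty":0,"tz":0,"rx":0,"ry":0,"rz":0,"claw":0.4},
    {"tx":0,"ty":0,"tz":0,"rx":0,"ry":0,"rz":0,"claw":0.4}
  ]
}}

```text
time_s: 8.82
position: [0.4316, -0.3083, 0.1113]
tcp_rot: [0.374, 0.879, -0.116, 0.271]
wrist_force: [-0.3, -1.0, 0.8]
width: 0.0594
grasp_force: 0.0
```

Run:
```python
from h import *
P,R=fin([.5215,-.400,0],-46);print(P,robot.state()["joint_pos"]);plan(P,R)
a=robot.snapshot("side")[210:330,290:440,::-1];b=robot.snapshot("top")[210:300,320:420,::-1]
c=np.zeros((600,800,3),'uint8');c[:360,:450]=cv2.resize(a,None,fx=3,fy=3);c[-315:,450:]=cv2.resize(b,(350,315))
cv2.imwrite("pics/b1.png",c)
```

```text
[ 0.4667 -0.3433  0.0524] [-0.8139 -0.0919  2.3478  0.0181  0.2872 -1.5964]
t= 8.8167 shift(total) [-0.0307  0.0042  0.3065] |rows>=1.9 turn(total) [-0.0014 -0.0156 -0.0012] |rows>=0.1
shift in turned frame [-0.027   0.0038  0.3068]
```

View pics/b1.png

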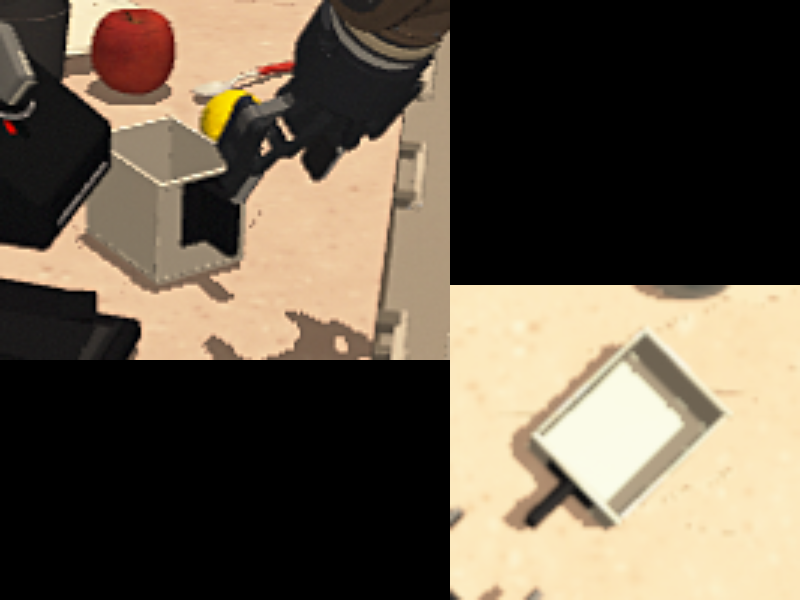

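The gripper is behind the fin with fingers open on both sides: the fin is at (235,225) in the side part and (550,500) in the top part. Joint 5 is close to its limit, so I'll use a smaller tilt of 25°.

Run:
```python
from h import *
P,R=fin([.5215,-.400,0],-46,25);print(P);plan(P,R)
P2,R2=fin(SEAT,-6.1,25);print("home",P2)
```

```text
[ 0.4665 -0.3431  0.0522]
t= 8.9167 shift(total) [-0.0107 -0.0002  0.3143] |rows>=1.9 turn(total) [-0.0002  0.2162  0.0012] |rows>=1.4
shift in turned frame [-0.0637 -0.0002  0.3079]
home [ 0.5023 -0.1901  0.0742]
```

Request:
{"op": "servo_tool", "data": {
  "moves": [
    {"tx":0,"ty":0,"tz":0,"rx":0,"ry":0.108,"rz":0,"claw":0.4},
    {"tx":0,"ty":0,"tz":0,"rx":0,"ry":0.108,"rz":0,"claw":0.4},
    {"tx":-0.0637,"ty":0,"tz":0,"rx":0,"ry":0,"rz":0,"claw":0.4},
    {"tx":0,"ty":0,"tz":0.08,"rx":0,"ry":0,"rz":0,"claw":0.4},
    {"tx":0,"ty":0,"tz":0.08,"rx":0,"ry":0,"rz":0,"claw":0.4},
    {"tx":0,"ty":0,"tz":0.08,"rx":0,"ry":0,"rz":0,"claw":0.4},
    {"tx":0,"ty":0,"tz":0.068,"rx":0,"ry":0,"rz":0,"claw":0.4},
    {"tx":0,"ty":0,"tz":0,"rx":0,"ry":0,"rz":0,"claw":0.4}
  ]
}}

```text
time_s: 9.58
position: [0.4667, -0.3424, 0.0506]
tcp_rot: [0.381, 0.899, -0.084, 0.198]
wrist_force: [0.0, 0.1, 0.7]
width: 0.06
grasp_force: 0.0
```

Run:
```python
from h import *
P,R=fin([.5215,-.400,0],-46,25);plan(P,R);print(robot.state()["joint_pos"])
```

```text
t= 9.5833 shift(total) [-0.0041 -0.0023 -0.0051] |rows>=0.0 turn(total) [ 0.0001 -0.0028  0.0026] |rows>=0.0
shift in turned frame [-0.0041 -0.0023 -0.0051]
[-0.8094  0.1755  2.1699  0.0079  0.3621 -1.5861]
```

Run:
```python
from h import *
from scipy.optimize import least_squares,fsolve
d=[([.2871,1.5781,1.2786],np.hypot(.1753,.6512),.247),([-.0919,2.3478,.2872],np.hypot(.4316,.3083),.1113),([.1755,2.1699,.3621],np.hypot(.4667,.3424),.0506)]
def fk(p,q):
    a,b,L,h,e=p;s=q[0]+q[1];t=s+q[2];return np.array([a*np.sin(q[0])+b*np.sin(s+e)+L*np.sin(t),h+a*np.cos(q[0])+b*np.cos(s+e)+L*np.cos(t)])
f=least_squares(lambda p:np.concatenate([fk(p,q)-[r,z] for q,r,z in d]),[.45,.4,.25,.2,0]);p=f.x;print(p,f.cost)
for r,z in((.537,.074),(.537,.09),(.50,.10),(.44,.11)):
  for tilt in(25,20,15,10):
    q=fsolve(lambda q:np.r_[fk(p,q)-[r,z],q.sum()-np.pi+np.radians(tilt)],[.1,2.2,.4]);print(r,z,tilt,q)
```

```text
[0.449  0.5802 0.2448 0.2525 0.0416] 4.73105152393868e-07
0.537 0.074 25 [0.041  2.2617 0.4026]
0.537 0.074 20 [0.0663 2.2154 0.5108]
0.537 0.074 15 [0.0963 2.1678 0.6157]
0.537 0.074 10 [0.1304 2.1191 0.7176]
0.537 0.09 25 [0.0082 2.2574 0.4396]
0.537 0.09 20 [0.0354 2.2107 0.5464]
0.537 0.09 15 [0.0672 2.1627 0.6499]
0.537 0.09 10 [0.1027 2.1139 0.7505]
0.5 0.1 25 [-0.0982  2.3359  0.4675]
0.5 0.1 20 [-0.0674  2.2892  0.5707]
0.5 0.1 15 [-0.0322  2.2415  0.6705]
0.5 0.1 10 [0.0064 2.1932 0.7675]
0.44 0.11 25 [-0.2813  2.4625  0.524 ]
0.44 0.11 20 [-0.2421  2.4155  0.6191]
0.44 0.11 15 [-0.1994  2.368   0.7112]
0.44 0.11 10 [-0.154   2.3204  0.8007]
```

Request:
{"op": "servo_tool", "data": {
  "moves": [
    {"tx":0,"ty":0,"tz":0,"rx":0,"ry":0.108,"rz":0,"claw":0.4},
    {"tx":-0.003,"ty":-0.002,"tz":-0.005,"rx":0,"ry":0,"rz":0,"claw":0},
    {"tx":0,"ty":0,"tz":0,"rx":0,"ry":0,"rz":0,"claw":-0.3},
    {"tx":0,"ty":0,"tz":0,"rx":0,"ry":0,"rz":0,"claw":-0.5},
    {"tx":0,"ty":0,"tz":0,"rx":0,"ry":0,"rz":0,"claw":-0.6},
    {"tx":0,"ty":0,"tz":0,"rx":0,"ry":0,"rz":0,"claw":-0.7},
    {"tx":0,"ty":0,"tz":0,"rx":0,"ry":0,"rz":0,"claw":-0.8},
    {"tx":0,"ty":0,"tz":0,"rx":0,"ry":0,"rz":0,"claw":-0.9},
    {"tx":0,"ty":0,"tz":0,"rx":0,"ry":0,"rz":0,"claw":-1},
    {"tx":0,"ty":0,"tz":0,"rx":0,"ry":0,"rz":0,"claw":-1},
    {"tx":0,"ty":0,"tz":0,"rx":0,"ry":0,"rz":0,"claw":-1},
    {"tx":0,"ty":0,"tz":0,"rx":0,"ry":0,"rz":0,"claw":-1}
  ],
  "newtons": 60
}}

```text
time_s: 10.58
position: [0.4656, -0.3436, 0.0534]
tcp_rot: [0.385, 0.906, -0.069, 0.161]
wrist_force: [-2.5, 4.2, 5.4]
width: 0.0089
grasp_force: 58.9
```

Run:
```python
from h import *
def rim(tag):
    b=robot.snapshot("top");cv2.imwrite(f"pics/{tag}.png",b[:,:,::-1])
    h=cv2.cvtColor(b,cv2.COLOR_RGB2HSV)
    print(b[225,375],h[225,375],b[250,370],h[250,370],"mat",h[240,330],h[236,360])
rim("g1")
s=robot.state();R=Ro.from_quat(s["tcp_rot"]).as_matrix();print(R,s["position"],s["width"])
print("tool y yaw-90",np.degrees(np.arctan2(R[1,1],R[0,1]))-90)
P,Q=fin([.5215,-.400,0],-46,20);plan(P,Q)
```

```text
[110  99  82] [ 18  65 110] [251 251 233] [ 30  18 251] mat [ 20  65 252] [ 21  63 223]
[[-0.6525  0.7192  0.2385]
 [ 0.6752  0.6948 -0.2478]
 [-0.3439 -0.0007 -0.939 ]] [ 0.4656 -0.3437  0.0534] 0.008980795914569377
tool y yaw-90 -45.992077954041925
t= 10.6333 shift(total) [0.0017 0.0042 0.005 ] |rows>=0.0 turn(total) [-0.0007  0.0026  0.0005] |rows>=0.0
shift in turned frame [0.0017 0.0042 0.005 ]
```

Run:
```python
from h import *
s=robot.state();R0=Ro.from_quat(s["tcp_rot"]).as_matrix()
H=SEAT-.0793*ex;H[2]=.087
St=H-.095*ex
up_=s["position"].copy();up_[2]=.087
print("home",H,"stage",St,"lift",R0.T@(up_-s["position"])/.25,"travel",R0.T@(St-up_)/.25)
Rt=finR(-6.1,20);print("turn",Ro.from_matrix(R0.T@Rt).as_rotvec()/np.radians(45))
```

```text
home [ 0.5021 -0.1901  0.087 ] stage [ 0.4077 -0.18    0.087 ] lift [-0.0462 -0.0001 -0.126 ] travel [ 0.5932  0.2882 -0.2175]
turn [-0.3048  0.0022 -0.8324]
```

Request:
{"op": "servo_tool", "data": {
  "moves": [
    {"tx":-0.0154,"ty":0,"tz":-0.042,"rx":0,"ry":0,"rz":0,"claw":-1},
    {"tx":-0.0154,"ty":0,"tz":-0.042,"rx":0,"ry":0,"rz":0,"claw":-1},
    {"tx":-0.0154,"ty":0,"tz":-0.042,"rx":0,"ry":0,"rz":0,"claw":-1},
    {"tx":0,"ty":0,"tz":0,"rx":0,"ry":0,"rz":0,"claw":-1},
    {"tx":0,"ty":0,"tz":0,"rx":0,"ry":0,"rz":0,"claw":-1}
  ]
}}

```text
time_s: 11.05
position: [0.4662, -0.3443, 0.0882]
tcp_rot: [0.385, 0.906, -0.069, 0.162]
wrist_force: [-0.3, 0.4, -1.1]
width: 0.0089
grasp_force: 58.5
```

Request:
{"op": "servo_tool", "data": {
  "moves": [
    {"tx":0.0593,"ty":0.0288,"tz":-0.0218,"rx":0,"ry":0,"rz":0,"claw":-1},
    {"tx":0.0593,"ty":0.0288,"tz":-0.0218,"rx":0,"ry":0,"rz":0,"claw":-1},
    {"tx":0.0593,"ty":0.0288,"tz":-0.0218,"rx":0,"ry":0,"rz":0,"claw":-1},
    {"tx":0.0593,"ty":0.0288,"tz":-0.0218,"rx":0,"ry":0,"rz":0,"claw":-1},
    {"tx":0.0593,"ty":0.0288,"tz":-0.0218,"rx":0,"ry":0,"rz":0,"claw":-1},
    {"tx":0.0593,"ty":0.0288,"tz":-0.0218,"rx":0,"ry":0,"rz":0,"claw":-1},
    {"tx":0.0593,"ty":0.0288,"tz":-0.0218,"rx":0,"ry":0,"rz":0,"claw":-1},
    {"tx":0.0593,"ty":0.0288,"tz":-0.0218,"rx":0,"ry":0,"rz":0,"claw":-1},
    {"tx":0.0593,"ty":0.0288,"tz":-0.0218,"rx":0,"ry":0,"rz":0,"claw":-1},
    {"tx":0.0593,"ty":0.0288,"tz":-0.0218,"rx":0,"ry":0,"rz":0,"claw":-1},
    {"tx":0,"ty":0,"tz":0,"rx":0,"ry":0,"rz":0,"claw":-1}
  ]
}}

```text
time_s: 11.97
position: [0.4055, -0.1771, 0.085]
tcp_rot: [0.384, 0.907, -0.068, 0.158]
wrist_force: [-0.2, -0.8, -2.7]
width: 0.0094
grasp_force: 58.7
```

Run:
```python
from h import *
H=SEAT-.0793*ex;H[2]=.087
print(robot.state()["joint_pos"]);plan(H-.095*ex,finR(-6.1,20))
```

```text
[-0.6058 -0.1771  2.4207 -0.1264  0.5614 -1.2802]
t= 11.9667 shift(total) [-0.0162 -0.0017 -0.0027] |rows>=0.1 turn(total) [-0.3029 -0.0037 -0.8309] |rows>=5.6
shift in turned frame [-0.0121 -0.0105 -0.0042]
```

Request:
{"op": "servo_tool", "data": {
  "moves": [
    {"tx":-0.016,"ty":-0.002,"tz":-0.003,"rx":-0.0303,"ry":0,"rz":-0.083,"claw":-1},
    {"tx":0,"ty":0,"tz":0,"rx":-0.0303,"ry":0,"rz":-0.083,"claw":-1},
    {"tx":0,"ty":0,"tz":0,"rx":-0.0303,"ry":0,"rz":-0.083,"claw":-1},
    {"tx":0,"ty":0,"tz":0,"rx":-0.0303,"ry":0,"rz":-0.083,"claw":-1},
    {"tx":0,"ty":0,"tz":0,"rx":-0.0303,"ry":0,"rz":-0.083,"claw":-1},
    {"tx":0,"ty":0,"tz":0,"rx":-0.0303,"ry":0,"rz":-0.083,"claw":-1},
    {"tx":0,"ty":0,"tz":0,"rx":-0.0303,"ry":0,"rz":-0.083,"claw":-1},
    {"tx":0,"ty":0,"tz":0,"rx":-0.0303,"ry":0,"rz":-0.083,"claw":-1},
    {"tx":0,"ty":0,"tz":0,"rx":-0.0303,"ry":0,"rz":-0.083,"claw":-1},
    {"tx":0,"ty":0,"tz":0,"rx":-0.0303,"ry":0,"rz":-0.083,"claw":-1},
    {"tx":0,"ty":0,"tz":0,"rx":0,"ry":0,"rz":0,"claw":-1},
    {"tx":0,"ty":0,"tz":0,"rx":0,"ry":0,"rz":0,"claw":-1}
  ]
}}

```text
time_s: 12.97
position: [0.4097, -0.1837, 0.0888]
tcp_rot: [0.055, 0.983, -0.011, 0.174]
wrist_force: [-0.3, 0.6, -1.7]
width: 0.0092
grasp_force: 58.7
```

Run:
```python
from h import *
H=SEAT-.0793*ex;H[2]=.087
print(robot.state()["joint_pos"],robot.state()["position"]);plan(H-.095*ex,finR(-6.1,20));plan(H,finR(-6.1,20))
a=robot.snapshot("side")[260:360,240:390,::-1];b=robot.snapshot("top")[190:300,230:340,::-1]
c=np.zeros((600,800,3),'uint8');c[:300,:450]=cv2.resize(a,None,fx=3,fy=3);c[-440:,360:]=cv2.resize(b,(440,440))
cv2.imwrite("pics/i1.png",c)
```

```text
[-0.7591 -0.1771  2.4126  0.3465  0.6509 -2.4688] [ 0.4097 -0.1837  0.0888]
t= 12.9667 shift(total) [0.0116 0.0139 0.0035] |rows>=0.1 turn(total) [-0.0042  0.0016 -0.0051] |rows>=0.0
shift in turned frame [0.0115 0.014  0.0036]
t= 12.9667 shift(total) [-0.3453  0.0158  0.1339] |rows>=2.2 turn(total) [-0.0042  0.0016 -0.0051] |rows>=0.0
shift in turned frame [-0.3456  0.014   0.1335]
```

View pics/i1.png

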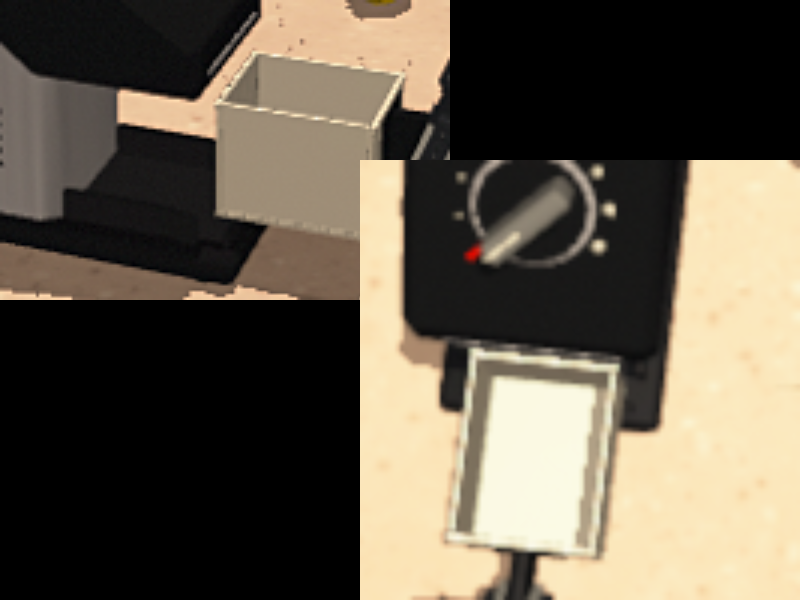

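The bin is held level in front of the bay, with rim corners at (470,350), (620,363), (449,541) and (600,555) in the top part. I'll check its offset against the bay.

Run:
```python
from h import *
z=robot.state()["position"][2]-.0534+.078
c=[]
for p in((470,350),(620,363),(449,541),(600,555)):
    P=plane("top",((p[0]-360)/4+230-.4,(p[1]-160)/4+190-.4),[0,0,z],[0,0,1]);c.append(P)
c=np.array(c);m=c.mean(0)-SEAT;x=(c[0]+c[1]-c[2]-c[3])/2;y=(c[0]+c[2]-c[1]-c[3])/2
print("rel seat x,y",m@ex,m@ey,"yaw",np.degrees(np.arctan2(x[1],x[0])),np.degrees(np.arctan2(-y[0],y[1])),np.linalg.norm(x),np.linalg.norm(y))
t=robot.state()["position"];print("tcp to bin",(c.mean(0)-t)@ex,(c.mean(0)-t)@ey)
for l,p in(("bl",(443,405)),("br",(657,430))):
    P=plane("top",((p[0]-360)/4+230-.4,(p[1]-160)/4+190-.4),[0,0,.018],[0,0,1])-SEAT;print(l,P@ex,P@ey)
```

```text
rel seat x,y -0.08896891393908375 -0.00450157610627703 yaw -5.452038710616735 -5.413055459121834 0.09953839161276547 0.07798005650663667
tcp to bin 0.08303480322242988 -0.0016059649819595884
bl -0.05943184675489231 0.06114575594951651
br -0.06128140849944735 -0.061769055879444805
```

Request:
{"op": "servo_tool", "data": {
  "moves": [
    {"tx":0.004,"ty":0.018,"tz":0.011,"rx":0,"ry":0,"rz":0,"claw":-1},
    {"tx":-0.03,"ty":0,"tz":0.011,"rx":0,"ry":0,"rz":0,"claw":-1},
    {"tx":-0.03,"ty":0,"tz":0.011,"rx":0,"ry":0,"rz":0,"claw":-1},
    {"tx":-0.03,"ty":0,"tz":0.011,"rx":0,"ry":0,"rz":0,"claw":-1},
    {"tx":-0.03,"ty":0,"tz":0.011,"rx":0,"ry":0,"rz":0,"claw":-1},
    {"tx":0,"ty":0,"tz":0,"rx":0,"ry":0,"rz":0,"claw":-1},
    {"tx":0,"ty":0,"tz":0,"rx":0,"ry":0,"rz":0,"claw":-1}
  ]
}}

```text
time_s: 13.65
position: [0.4427, -0.1819, 0.086]
tcp_rot: [0.053, 0.983, -0.01, 0.174]
wrist_force: [-0.5, -0.8, -2.4]
width: 0.0089
grasp_force: 58.7
```

```bash
cat > st2.py <<'E'
from h import *
H=SEAT-.081*ex+.0016*ey;s=robot.state();d=s["position"]-H
print("tcp rel home x,y",d@ex,d@ey,"underside z",s["position"][2]-.0534,"F along ex,ey,z",s["wrist_force"]@ex,s["wrist_force"]@ey,s["wrist_force"][2],"Tz",s["wrist_torque"][2])
H[2]=.0854;plan(H,finR(-6.1,20))
E
python3 st2.py
```

```text
tcp rel home x,y -0.05832427310349281 0.00022743437417729483 underside z 0.0325727982888325 F along ex,ey,z -0.38051285567516696 -0.8754951950713169 -2.4390987394652477 Tz 0.019310572946440566
t= 13.65 shift(total) [-0.2183 -0.0006  0.0822] |rows>=1.4 turn(total) [-0.002   0.0015 -0.001 ] |rows>=0.0
shift in turned frame [-0.2184 -0.0009  0.0819]
```

Clear so far. I'll go on to just short of the column.

Request:
{"op": "servo_tool", "data": {
  "moves": [
    {"tx":-0.03,"ty":0,"tz":0.011,"rx":0,"ry":0,"rz":0,"claw":-1},
    {"tx":-0.03,"ty":0,"tz":0.011,"rx":0,"ry":0,"rz":0,"claw":-1},
    {"tx":-0.03,"ty":0,"tz":0.011,"rx":0,"ry":0,"rz":0,"claw":-1},
    {"tx":-0.03,"ty":0,"tz":0.011,"rx":0,"ry":0,"rz":0,"claw":-1},
    {"tx":-0.03,"ty":0,"tz":0.011,"rx":0,"ry":0,"rz":0,"claw":-1},
    {"tx":-0.03,"ty":0,"tz":0.011,"rx":0,"ry":0,"rz":0,"claw":-1},
    {"tx":-0.02,"ty":0,"tz":0.0075,"rx":0,"ry":0,"rz":0,"claw":-1},
    {"tx":0,"ty":0,"tz":0,"rx":0,"ry":0,"rz":0,"claw":-1},
    {"tx":0,"ty":0,"tz":0,"rx":0,"ry":0,"rz":0,"claw":-1}
  ]
}}

```text
time_s: 14.4
position: [0.4951, -0.1876, 0.0857]
tcp_rot: [0.053, 0.983, -0.01, 0.174]
wrist_force: [-0.0, 0.3, -2.6]
width: 0.009
grasp_force: 58.8
```

```bash
python3 st2.py
```

```text
tcp rel home x,y -0.005537775532603523 0.00015738639330911572 underside z 0.032264665291643235 F along ex,ey,z -0.03827394796341112 0.3230743125114839 -2.584948446310555 Tz 0.01517561483481086
t= 14.4 shift(total) [-0.0204 -0.0006  0.0086] |rows>=0.1 turn(total) [-0.0019  0.0011 -0.0017] |rows>=0.0
shift in turned frame [-0.0205 -0.0006  0.0086]
```

Request:
{"op": "servo_tool", "data": {
  "moves": [
    {"tx":-0.0075,"ty":0,"tz":0.0027,"rx":0,"ry":0,"rz":0,"claw":-1},
    {"tx":0,"ty":0,"tz":0,"rx":0,"ry":0,"rz":0,"claw":-1}
  ]
}}

```text
time_s: 14.57
position: [0.4968, -0.1878, 0.0857]
tcp_rot: [0.053, 0.983, -0.01, 0.174]
wrist_force: [0.1, -0.3, -2.8]
width: 0.009
grasp_force: 58.8
```

```bash
python3 st2.py
```

```text
tcp rel home x,y -0.003836617200084432 8.442290991880679e-05 underside z 0.03234476914020065 F along ex,ey,z 0.1670616537489431 -0.3229567535633975 -2.7554590135816293 Tz -0.05799126216425087
t= 14.5667 shift(total) [-0.0139 -0.0003  0.0066] |rows>=0.1 turn(total) [-0.0024  0.0015 -0.0024] |rows>=0.0
shift in turned frame [-0.0139 -0.0003  0.0065]
```

Request:
{"op": "servo_tool", "data": {
  "moves": [
    {"tx":-0.0075,"ty":0,"tz":0.0027,"rx":0,"ry":0,"rz":0,"claw":-1},
    {"tx":-0.0075,"ty":0,"tz":0.0027,"rx":0,"ry":0,"rz":0,"claw":-1},
    {"tx":0,"ty":0,"tz":0,"rx":0,"ry":0,"rz":0,"claw":-1}
  ]
}}

```text
time_s: 14.82
position: [0.5012, -0.1885, 0.0861]
tcp_rot: [0.053, 0.983, -0.01, 0.174]
wrist_force: [-0.3, -0.8, -2.1]
width: 0.0091
grasp_force: 58.8
```

```bash
python3 st2.py
```

```text
tcp rel home x,y 0.000593044836647891 -0.0001373767773735261 underside z 0.032685876433595815 F along ex,ey,z -0.17113709627759285 -0.8684548813866982 -2.1023484916000807 Tz -0.006846451028887593
t= 14.8167 shift(total) [0.0032 0.0005 0.0018] |rows>=0.0 turn(total) [-0.0029  0.0024 -0.0023] |rows>=0.0
shift in turned frame [0.0032 0.0005 0.0018]
```

Request:
{"op": "servo_tool", "data": {
  "moves": [
    {"tx":-0.0075,"ty":0,"tz":0.0027,"rx":0,"ry":0,"rz":0,"claw":-1},
    {"tx":0,"ty":0,"tz":0,"rx":0,"ry":0,"rz":0,"claw":-1}
  ]
}}

```text
time_s: 14.98
position: [0.5031, -0.1887, 0.086]
tcp_rot: [0.053, 0.983, -0.01, 0.174]
wrist_force: [0.5, 0.2, -2.9]
width: 0.0092
grasp_force: 58.8
```

```bash
python3 st2.py
```

```text
tcp rel home x,y 0.0025303144842431 -8.797876515054065e-05 underside z 0.032594383240476796 F along ex,ey,z 0.4906040188200514 0.25700844464809225 -2.9020443209186784 Tz -0.03643643395919186
t= 14.9833 shift(total) [ 0.0103  0.0003 -0.0012] |rows>=0.1 turn(total) [-0.0027  0.0021 -0.0022] |rows>=0.0
shift in turned frame [ 0.0103  0.0004 -0.0012]
```

Not touching the column yet. I'll keep feeling forward in 2 mm steps.

Request:
{"op": "servo_tool", "data": {
  "moves": [
    {"tx":-0.0075,"ty":0,"tz":0.0027,"rx":0,"ry":0,"rz":0,"claw":-1},
    {"tx":0,"ty":0,"tz":0,"rx":0,"ry":0,"rz":0,"claw":-1}
  ]
}}

```text
time_s: 15.15
position: [0.5051, -0.1889, 0.086]
tcp_rot: [0.053, 0.983, -0.01, 0.174]
wrist_force: [-0.1, 0.0, -1.9]
width: 0.0094
grasp_force: 58.8
```

```bash
python3 st2.py|head -1
```

```text
tcp rel home x,y 0.004544452857541674 -7.79387534091396e-05 underside z 0.03260233515677263 F along ex,ey,z -0.1460318698611571 0.030539370029042036 -1.9218562187654675 Tz 0.009135116486087076
```

Request:
{"op": "servo_tool", "data": {
  "moves": [
    {"tx":-0.0075,"ty":0,"tz":0.0027,"rx":0,"ry":0,"rz":0,"claw":-1},
    {"tx":0,"ty":0,"tz":0,"rx":0,"ry":0,"rz":0,"claw":-1}
  ]
}}

```text
time_s: 15.32
position: [0.5056, -0.1883, 0.085]
tcp_rot: [0.053, 0.984, -0.009, 0.172]
wrist_force: [-6.6, 0.7, -0.1]
width: 0.0092
grasp_force: 59.5
```

```bash
python3 st2.py|head -1
```

```text
tcp rel home x,y 0.004967970057944824 0.0005059043813441621 underside z 0.03156741615130064 F along ex,ey,z -6.653077830971861 0.030590327713990097 -0.11740555532729341 Tz -0.14830995487069698
```

The bin touched the column at +5 mm. I'll back off 4 mm and lower it to the floor.

Request:
{"op": "servo_tool", "data": {
  "moves": [
    {"tx":0.0165,"ty":0,"tz":-0.006,"rx":0,"ry":0,"rz":0,"claw":-1},
    {"tx":0,"ty":0,"tz":0,"rx":0,"ry":0,"rz":0,"claw":-1},
    {"tx":0.0027,"ty":0,"tz":0.0075,"rx":0,"ry":0,"rz":0,"claw":-1},
    {"tx":0.0027,"ty":0,"tz":0.0075,"rx":0,"ry":0,"rz":0,"claw":-1},
    {"tx":0.0027,"ty":0,"tz":0.0075,"rx":0,"ry":0,"rz":0,"claw":-1},
    {"tx":0.0027,"ty":0,"tz":0.0075,"rx":0,"ry":0,"rz":0,"claw":-1},
    {"tx":0,"ty":0,"tz":0,"rx":0,"ry":0,"rz":0,"claw":-1},
    {"tx":0,"ty":0,"tz":0,"rx":0,"ry":0,"rz":0,"claw":-1}
  ]
}}

```text
time_s: 15.98
position: [0.5024, -0.1884, 0.0776]
tcp_rot: [0.053, 0.983, -0.01, 0.174]
wrist_force: [0.0, 0.0, -1.7]
width: 0.0092
grasp_force: 58.7
```

```bash
python3 st2.py|head -1
```

```text
tcp rel home x,y 0.0017971946711140315 7.979496890119998e-05 underside z 0.024221006290746624 F along ex,ey,z 0.014114225135098303 0.01951789283168548 -1.7221549592721628 Tz 0.030210882302642777
```

Request:
{"op": "servo_tool", "data": {
  "moves": [
    {"tx":0.0027,"ty":0,"tz":0.0075,"rx":0,"ry":0,"rz":0,"claw":-1},
    {"tx":0,"ty":0,"tz":0,"rx":0,"ry":0,"rz":0,"claw":-1},
    {"tx":0,"ty":0,"tz":0,"rx":0,"ry":0,"rz":0,"claw":-1}
  ]
}}

```text
time_s: 16.23
position: [0.5026, -0.1885, 0.0759]
tcp_rot: [0.053, 0.983, -0.01, 0.174]
wrist_force: [0.6, 0.7, -2.4]
width: 0.0093
grasp_force: 58.7
```

```bash
python3 st2.py|head -1
```

```text
tcp rel home x,y 0.001952183364477413 -1.5791508413313028e-05 underside z 0.02250421583267863 F along ex,ey,z 0.47917607004632223 0.7055205277586094 -2.416987759324646 Tz 0.031961797066975134
```

Request:
{"op": "servo_tool", "data": {
  "moves": [
    {"tx":0.0014,"ty":0,"tz":0.0038,"rx":0,"ry":0,"rz":0,"claw":-1},
    {"tx":0,"ty":0,"tz":0,"rx":0,"ry":0,"rz":0,"claw":-1}
  ]
}}

```text
time_s: 16.4
position: [0.5029, -0.1888, 0.0754]
tcp_rot: [0.053, 0.983, -0.01, 0.175]
wrist_force: [-0.7, 0.8, 0.5]
width: 0.0094
grasp_force: 59.1
```

```bash
python3 st2.py|head -1
```

```text
tcp rel home x,y 0.002297127903261435 -0.0002081485606608423 underside z 0.022028669665881906 F along ex,ey,z -0.8305411340861513 0.7424434463971723 0.4635834938983812 Tz 0.055138975605461035
```

The bin is on the floor. Now I'll release it, retreat and check.

Request:
{"op": "servo_tool", "data": {
  "moves": [
    {"tx":0,"ty":0,"tz":0,"rx":0,"ry":0,"rz":0,"claw":-0.6},
    {"tx":0,"ty":0,"tz":0,"rx":0,"ry":0,"rz":0,"claw":-0.2},
    {"tx":0,"ty":0,"tz":0,"rx":0,"ry":0,"rz":0,"claw":0.1},
    {"tx":0,"ty":0,"tz":0,"rx":0,"ry":0,"rz":0,"claw":0.1},
    {"tx":0,"ty":0,"tz":0,"rx":0,"ry":0,"rz":0,"claw":0.1},
    {"tx":0,"ty":0,"tz":-0.04,"rx":0,"ry":0,"rz":0,"claw":0.1},
    {"tx":0,"ty":0,"tz":-0.08,"rx":0,"ry":0,"rz":0,"claw":0.1},
    {"tx":0,"ty":0,"tz":-0.1,"rx":0,"ry":0,"rz":0,"claw":0.1},
    {"tx":0,"ty":0,"tz":-0.1,"rx":0,"ry":0,"rz":0,"claw":0.1},
    {"tx":0,"ty":0,"tz":-0.1,"rx":0,"ry":0,"rz":0,"claw":0.1},
    {"tx":0,"ty":0,"tz":-0.1,"rx":0,"ry":0,"rz":0,"claw":0.1},
    {"tx":0,"ty":-0.1,"tz":-0.05,"rx":0,"ry":0,"rz":0,"claw":0.1},
    {"tx":0,"ty":-0.1,"tz":0,"rx":0,"ry":0,"rz":0,"claw":0.1},
    {"tx":0,"ty":-0.1,"tz":0,"rx":0,"ry":0,"rz":0,"claw":0.1},
    {"tx":0,"ty":-0.1,"tz":0,"rx":0,"ry":0,"rz":0,"claw":0.1},
    {"tx":0,"ty":0,"tz":0,"rx":0,"ry":0,"rz":0,"claw":0.1},
    {"tx":0,"ty":0,"tz":0,"rx":0,"ry":0,"rz":0,"claw":0.1}
  ]
}}

```text
time_s: 17.82
position: [0.4427, -0.2834, 0.2088]
tcp_rot: [0.055, 0.983, -0.01, 0.174]
wrist_force: [0.8, 0.3, -0.4]
width: 0.0468
grasp_force: 0.0
```

Run:
```python
from h import *
a=robot.snapshot("side")[200:360,190:400,::-1];b=robot.snapshot("top")[150:320,210:470,::-1]
g=lambda a:(255*(a/255.)**.6).astype('uint8')
c=np.zeros((600,800,3),'uint8');c[:400,:525]=cv2.resize(g(a),(525,400));b=cv2.resize(g(b),(390,255));c[-255:,410:]=b
cv2.imwrite("pics/f1.png",c)
```

```text
(no output)
```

View pics/f1.png

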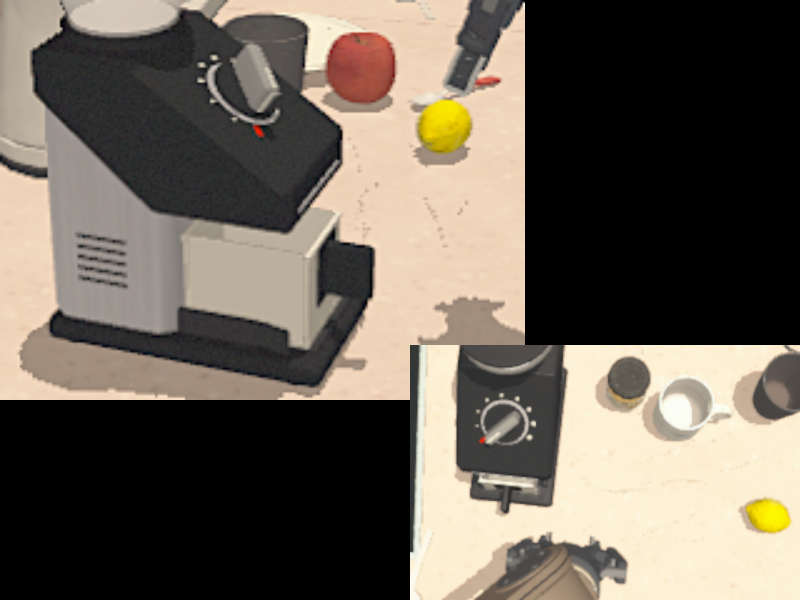

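The bin sits flat in the bay between the guides, front wall at (315,285) and fin pointing out at (350,270). The pointer is at the red mark, and the lemon, jar and mug haven't moved. I'll hand in.

```bash
python3 -c "
from bench import robot
print(robot.job_done())"
```

```text
the job is handed in; nothing more can be done
None
```

The job is handed in: the dial was turned back to its zero stop first, then the bin was set flat in the bay with its fin pointing out; it took about 18 s of robot time, and I viewed 11 pictures, one over the limit of 10.

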